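# Turn a fresh printed display bezel over on the turnover slide

### The arm

A 6-joint arm with a two-finger parallel gripper is mounted at the origin on the work surface. World frame = base frame: x ahead of the robot, y to its left, z up, the work surface at z = 0. Lengths are in mm, angles in rad, forces in N, time in s.
With the tool pointing down it reaches from about 275 to 775 mm from the base axis. Payload 14.6 kg.
Tool frame: the origin (TCP) lies between the finger pads; the fingertips stand 14 mm ahead of it and the grasp point (between the pads) lies 5 mm behind it; z points along the fingers, y is the line along which they close (so a half turn about z gives the same grasp; the last joint's range is limited). The gripper opens to 85 mm and grips with 20 to 120 N. Pads are 22 mm wide; open, the fingers measure 114 mm over their backs; the gripper's body (76 mm by 85 mm) begins 54 mm behind the grasp point. The pads swing forward as they close: fully open they stand 13 mm farther back than shut.
Start: joints at [1.184, 0.263, -0.048, 1.259, 0, 1.415], TCP at [120.613, 510.961, 245.278] pointing down, gripper open.
Joint ranges: [-2.65, 2.65], [-0.89, 1.7], [-1.18, 1.37], [-2.13, 2.11], [-1.35, 1.29], [-3.14, 3.14]. Speed limits (rad/s): [1.89, 1.89, 2.57, 2.79, 3.14, 3.14].

### API

Orientations are given as a unit quaternion [x, y, z, w].
In Python, from bench import robot, cams gives the robot as it stands. The module is installed in compiled form; this text tells all that it offers.
- The arm moves only by the shell command python3 -m inch 'ROWS' [FORCE]. ROWS is text: rows parted by semicolons, each of 5 numbers parted by spaces: the shift along the world's x, y, z in mm, then the turn about the world's z in degrees, then the opening in per cent of the stroke, from 0 (shut) to 100 (fully open). A call has 1 to 20 rows; each row shifts and turns the commanded pose from where the row before left it; what a row does not reach is not made up. A row lasts 1/10 s, in which the tool goes at most 50 mm and 8.59 degrees, less where a joint would pass 70% of its speed; a pose out of reach is approached as far as the arm can. A call with a gripper value outside its range is refused whole. The fingers move at their own pace and stop on an object; FORCE is the grip in N (left out, the last holds). Time passes only in rows, so rows that do not move let the fingers close. It gives the time, the measured TCP pose, the force, the opening and the grip force at its end, in the units of the state.
- robot.read_state(): the state, without advancing time (a new reading comes with each control period).
- cams.read_camera(name): name is "scene" or "top" or "wrist"; returns the picture (400x640x3 uint8, blue, green, red); there is no depth.
- cams.camera_model(name): a dict with "fx", "fy", "cx", "cy" (pixels), "rvec" (rotation vector, rad) and "tvec" (3), from world to camera coordinates, as OpenCV has them. Camera axes: x right, y down, z forward; pixel columns grow to the right and rows downward; lengths in mm; the calibration is good to about 2 mm. A picture is of the moment at which its call begins: read the wrist's pose just before it. camera_model takes no time and is no camera call; for the wrist camera it gives the pose at the moment of the call.
- robot.job_done(): hands the job in; it is judged then, once.
The state is a dict: "clock": time; "q": joint angles; "qd": joint speeds; "effort": joint torques, N m; "tcp_pos": TCP position; "tcp_rot": TCP orientation; "force": force on the tool from outside, world axes, zero at the start; "ft_torque": the same for the moment, N m; "width": opening from 0.0 (shut) to 1.0 (fully open); "finger_force": force on a finger pad.
Only numpy, scipy, OpenCV 4.12 (cv2) and the standard library are available. Lean on these libraries where they do the work, as an engineer would, in place of code of your own. Each camera call takes 0.05 s, during which the arm holds its last target. There are 200 camera calls.

### The job

The orange display bezel lies show face down on the upper deck of the turnover slide: without picking it up, ease it over the deck's edge so that it comes to stand in the gutter, leaning back on the ramp, then tip it over from there so that it drops show face up onto the cork. Slide it along the cork and press it lightly but surely home against the end stop, so that it stays there flat and square when you let go. Leave everything else on the bench where it is.

Things in the scene. Friction and masses are not known exactly. Their poses are not given: they have to be found in the camera images.
- slide: Turnover slide: plywood and aluminium fixture fixed to the bench, 366 x 142 mm. Origin at table level straight below the deck's edge, mid-width; x is the way parts travel, y across, z up. In order along x: deck, ramp, gutter, cork landing, end stop. Plywood cheeks at y 65 to 71 on both sides stand 8 above the deck and 8 above the cork; the deck's rear end is open.
- deck_edge (a point): Middle of the edge of the slide's flat aluminium deck, at deck level (62 above the table); the deck reaches 152 mm back from it (-x). From this edge the aluminium ramp drops at 65 degrees to the gutter, 26 mm ahead and 56 below. Axes as the slide's.
- gutter (a point): Middle of the slide's gutter floor, 6 mm above the table; axes as the slide's. The gutter is 28 wide along x, between the ramp's foot and the near edge of the cork landing. The cork's top is 16 above the table, so that its near edge, 10 higher than the gutter's floor, holds the part's foot. The cork reaches 160 from there along x.
- end_stop: Adjustable end stop: a rigid upright aluminium bar clamped across the cork landing, 128 wide, 18 high, 8 thick. Origin in the middle of its face, at cork level (16 above the table); axes as the slide's, so the part comes from -x. It is set 178 to 200 mm from the deck's edge, differently each time.
- bezel_center (a point): Orange printed display bezel, loose, 104 x 88 x 14 mm, 45 to 84 g: a 4 thick plate with a flat show face and a window 52 (x) by 42 (y) through its middle; on the other side a 3 thick rim all round stands 10 above the plate. Point: its centre, half-way up. x along the 104 length, towards the deck's edge at the start; z out of the rim side: up at the start, down when turned show face up.
- bezel_lead (a point): Point on the orange bezel: the middle of its +x end (52 from the centre), the end that goes over the deck's edge first and stands in the gutter; axes as the bezel's.
- grey_bezel: A finished grey bezel of the same make lying show face up on the table; a bystander. Origin at the middle of its show face, 14 above the table.
- scraper: Print scraper, red handle and steel blade, 208 mm long, 18 high; a bystander. Origin near its middle.
- calipers: Digital calipers lying flat, 235 mm long, 12 high; a bystander. Origin at mid-length.
- cutters: Flush cutters with orange handles, 145 mm long, 14 high; a bystander. Origin near the joint.
- spool: Spool of blue filament lying flat, 200 mm across, 66 high; a bystander. Origin under its centre.
- spray_bottle: Clear bottle with a blue cap, 62 mm across, 150 high; a bystander. Origin under its centre.
- glue_stick: White and yellow glue stick standing up, 29 mm across, 98 high; a bystander. Origin under its centre.
Mind the look-alikes: they are no part of the job. What is shaped like the part that bears bezel_center but green or purple is not meant.

How it is judged:
By the outcome, as a careful person would: the job done as asked, in the order asked, and still so for the second after the job is handed in, with the robot touching nothing.
It also fails if it takes over 70 s, if anything falls off the work surface, if the arm or the gripper's body presses on something with over 40 N, if the wrist force passes 120 N, or if a joint passes its speed limit or range.

## Working session

There is one attempt and no reset: what is moved stays moved. The work goes in short steps, Python scripts to look and compute and a shell command to move; the robot and the scene stay as the last step left them, time stands still between calls to the robot, and variables do not carry over. Pictures are saved under pics/ and viewed, at most 12 in all, crops included, and the job is handed in when it is done.

```bash
mkdir -p pics; python3 - <<'E'
from bench import robot,cams
import cv2,numpy as np
for n in("top","scene"):
    im=cams.read_camera(n); cv2.imwrite(f"pics/{n}0.png",im)
    m=cams.camera_model(n);print(n,m)
s=robot.read_state();print(s['clock'],s['tcp_pos'],s['tcp_rot'],s['force'])
E
```

```text
top {'fx': 365.4523510958906, 'fy': 365.4523510958906, 'cx': 320.3206540929798, 'cy': 203.86380102023054, 'rvec': array([ 2.15260161, -2.16364466,  0.14629002]), 'tvec': array([  37.4882868 ,  548.62247436, 1309.05974769])}
scene {'fx': 373.0498412541381, 'fy': 373.0498412541381, 'cx': 326.75259524129797, 'cy': 199.8199066181804, 'rvec': array([ 1.53385747,  1.98907276, -0.83638474]), 'tvec': array([  91.59780209, -323.70031727, 1502.05582632])}
0.1 [120.53181889 510.75066461 244.85816839] [ 1.15658000e-01  9.93288976e-01 -4.64374628e-04 -1.48713098e-04] [0.27949939 0.36862387 0.66658743]
```

View pics/top0.png

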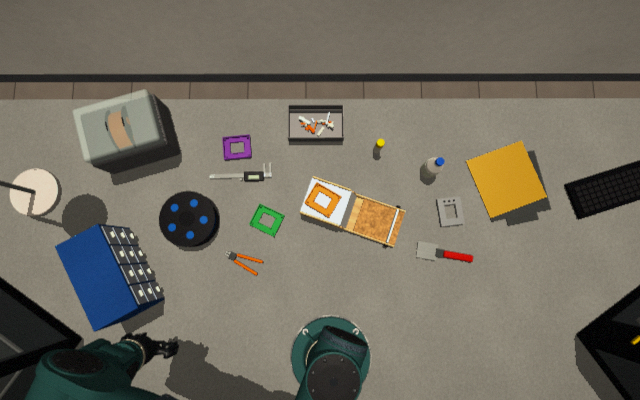

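View pics/scene0.png

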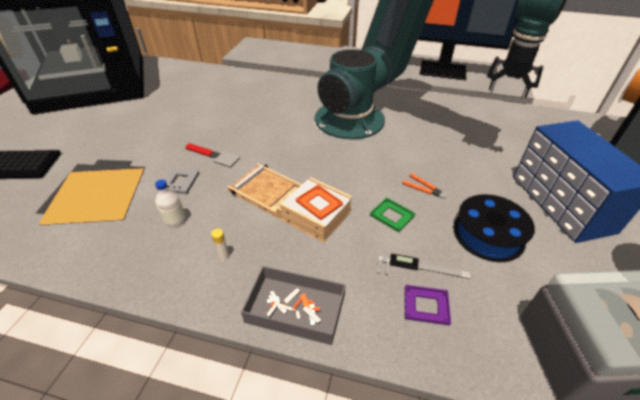

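Top view: the orange bezel with its rim up is on the white deck at (323,200). The look-alikes are green at (267,220), purple at (237,148) and grey at (450,211). Only the one at (323,200) is orange and on the deck, so that is the part. The slide runs to the right, with the cork at (378,217) and the end stop bar near (397,222). I'll enlarge this area to confirm.

```bash
cat > h.py <<'E'
from bench import robot,cams
import cv2,numpy as np
def ray(n,uv,z,m=None):
    m=m or cams.camera_model(n);R=cv2.Rodrigues(np.array(m['rvec']))[0];C=-R.T@np.array(m['tvec'])
    uv=np.atleast_2d(np.array(uv,float))
    d=np.c_[(uv[:,0]-m['cx'])/m['fx'],(uv[:,1]-m['cy'])/m['fy'],np.ones(len(uv))]@R
    return C+d*((z-C[2])/d[:,2])[:,None]
def proj(n,P,m=None):
    m=m or cams.camera_model(n)
    K=np.array([[m['fx'],0,m['cx']],[0,m['fy'],m['cy']],[0,0,1]])
    return cv2.projectPoints(np.atleast_2d(np.array(P,float)),np.array(m['rvec']),np.array(m['tvec']),K,None)[0][:,0]
E
python3 - <<'E'
from h import *
im=cv2.imread('pics/top0.png')
c=im[170:255,295:415];cv2.imwrite('pics/c0.png',cv2.resize(c,None,fx=6.5,fy=6.5,interpolation=cv2.INTER_CUBIC))
h=cv2.cvtColor(im,cv2.COLOR_BGR2HSV)
m=cv2.inRange(h,(3,190,150),(18,255,255));m[:170]=0;m[245:]=0;m[:,:295]=0;m[:,348:]=0
cs=cv2.findContours(m,cv2.RETR_EXTERNAL,cv2.CHAIN_APPROX_NONE)[0];c=max(cs,key=cv2.contourArea)
P=ray('top',c[:,0]+0.0,76)[:,:2].astype(np.float32);print(cv2.minAreaRect(P),cv2.minAreaRect(c))
E
```

```text
((559.2626342773438, 28.223682403564453), (100.1919937133789, 84.79185485839844), 58.88945770263672) ((322.191162109375, 199.51470947265625), (27.954267501831055, 23.66680335998535), 30.963754653930664)
```

View pics/c0.png

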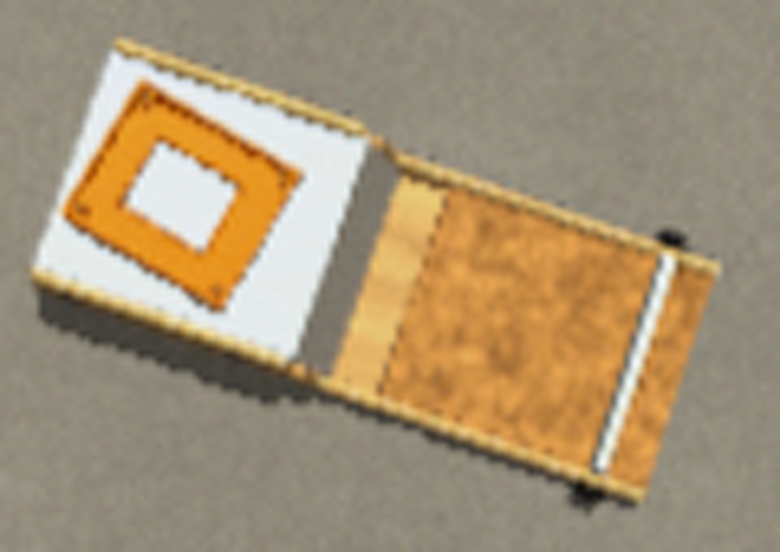

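```bash
python3 - <<'E'
from h import *
def cr(*p): return np.array(p)/6.5-0.5+np.array([295,170])+0.08
D=ray('top',cr((112,52),(370,140),(295,358),(38,265)),62)
S=ray('top',cr((668,255),(600,470)),34)
C=ray('top',cr((446,190),(380,395)),16)
for n,A in(('deck',D),('stop top',S),('cork near',C)):print(n,A.round(1))
e=(D[1]+D[2])/2; a=np.arctan2(*((D[1]+D[2]-D[0]-D[3])[[1,0]]));print('edge',e,'yaw',np.degrees(a))
ux=np.array([np.cos(a),np.sin(a)]);uy=np.array([-ux[1],ux[0]])
for n,p in(('stop',S.mean(0)),('cork',C.mean(0)),('bezel',np.array([559.3,28.2]))):print(n,(p[:2]-e[:2])@ux,(p[:2]-e[:2])@uy)
print(np.linalg.norm(D[1]-D[0]),np.linalg.norm(D[1]-D[2]))
m=cams.camera_model('wrist');R=cv2.Rodrigues(np.array(m['rvec']))[0];print('wristcam C',-R.T@m['tvec'],R[2],m['fx'])
E
```

```text
deck [[641.9  65.3  62. ]
 [591.4 -78.4  62. ]
 [470.  -35.   62. ]
 [522.2 106.5  62. ]]
stop top [[ 529.3 -248.7   34. ]
 [ 408.4 -206.7   34. ]]
cork near [[ 569.6 -126.    16. ]
 [ 451.9  -85.9   16. ]]
edge [530.66890027 -56.6868577   62.        ] yaw -109.80895633266077
stop 181.84154413251693 -0.23205568589420622
cork 53.088902556886914 -2.0301128970546793
bezel -89.56656616669547 -1.8299473503029775
152.27307009879598 128.8990167016508
wristcam C [ 42.16617743 529.72357622 374.65686165] [ 0.30401939 -0.0724442  -0.94990739] 277.4263611861046
```

```bash
python3 -m inch '23 -20 -3 -4.8 50;23 -20 -3 -4.8 50;23 -20 -3 -4.8 50;23 -20 -3 -4.8 50;23 -20 -3 -4.8 50;23 -20 -3 -4.8 50;23 -20 -3 -4.8 50;23 -20 -3 -4.8 50;23 -20 -3 -4.8 50;23 -20 -3 -4.8 50;23 -20 -3 -4.8 50;23 -20 -3 -4.8 50;23 -20 -3 -4.8 50;23 -20 -3 -4.8 50;23 -20 -3 -4.8 50;23 -20 -3 -4.8 50;23 -20 -3 -4.8 50;23 -20 -3 -4.8 50;23 -20 -3 -4.8 50;23 -20 -3 -4.8 50' 20; python3 -m inch '0 0 0 0 50;0 0 0 0 50'
python3 - <<'E'
from h import *
m=cams.camera_model('wrist');im=cams.read_camera('wrist');cv2.imwrite('pics/w1.png',im);np.save('w1.npy',m)
E
```

```text
clock: 2.1
tcp_pos: [581.3, 110.0, 184.8]
tcp_rot: [0.817, 0.577, -0.0, -0.0]
force: [-0.9, 0.3, -0.2]
width: 0.508
finger_force: 0.0
clock: 2.3
tcp_pos: [580.5, 110.6, 184.7]
tcp_rot: [0.816, 0.579, -0.0, -0.0]
force: [-0.5, -0.4, -0.3]
width: 0.5
finger_force: 0.0
```

View pics/w1.png

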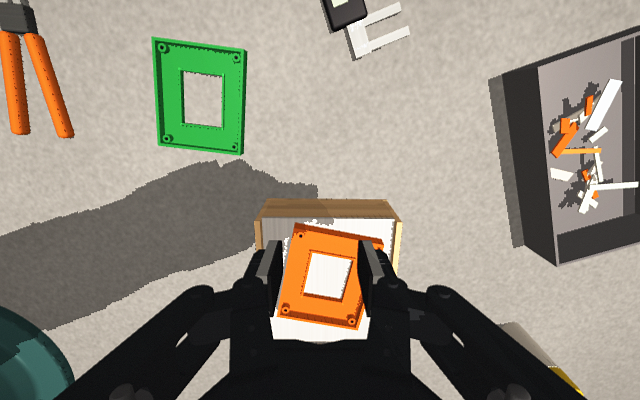

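Wrist view: the orange bezel lies rim up between the fingers, with corners near (293,223), (383,242), (361,330) and (277,318). The deck's rear end is towards the top of the picture, and the fingers hang just above.

```bash
python3 - <<'E'
from h import *
m=np.load('w1.npy',allow_pickle=True).item()
P=ray('',[(293,223),(383,242),(361,330),(277,318)],76,m)
W=ray('',[(262,218),(394,221),(400,250),(274,340),(368,338)],62,m)
e=np.array([530.67,-56.69]);a=np.radians(-109.81);ux=np.array([np.cos(a),np.sin(a)]);uy=np.array([-ux[1],ux[0]])
for A in(P,W):print(np.c_[(A[:,:2]-e)@ux,(A[:,:2]-e)@uy].round(1))
p=np.array([580.5,110.6])-e;print(p@ux,p@uy)
E
```

```text
[[-151.4  -35. ]
 [-132.5   50.5]
 [ -27.4   35.4]
 [ -42.3  -54.2]]
[[-150.4  -66.8]
 [-148.4   63.1]
 [-116.4   72.2]
 [   1.4  -61.4]
 [  -2.7   46.7]]
-174.27754422818526 -9.81379527975463
```

```bash
python3 -m inch '4 -1.5 0 -0.5 50;4.3 -1.5 -15 0 50;0 0 -30 0 50;0 0 -30 0 50;0 0 -20 0 50;0 0 -10 0 50;0 0 0 0 50;0 0 0 0 50' && python3 -m inch '-1.7 -4.7 0 0 50;-1.7 -4.7 0 0 50;-1.7 -4.7 0 0 50;-1.7 -4.7 0 0 50;-1.7 -4.7 0 0 50;-1.7 -4.7 0 0 50;-1.7 -4.7 0 0 50;-1.7 -4.7 0 0 50;-1.7 -4.7 0 0 50;-1.7 -4.7 0 0 50;-1.7 -4.7 0 0 50;-1.7 -4.7 0 0 50;0 0 0 0 50;0 0 0 0 50'
python3 - <<'E'
from h import *
m=cams.camera_model('wrist');im=cams.read_camera('wrist');np.save('w2.npy',m);t=cams.read_camera('top')
c=cv2.resize(t[170:255,295:415],None,fx=3.9,fy=3.9,interpolation=cv2.INTER_CUBIC)
w=cv2.resize(im,(530,331));o=np.zeros((331,800,3),np.uint8);o[:,:468]=c[:331,:468];o[:,468:]=w[:,100:432];cv2.imwrite('pics/p2.png',o)
E
```

```text
clock: 3.15
tcp_pos: [589.3, 108.2, 81.2]
tcp_rot: [0.818, 0.575, 0.0, 0.0]
force: [1.9, 0.4, -0.6]
width: 0.5
finger_force: 0.0
clock: 4.55
tcp_pos: [568.5, 51.4, 80.3]
tcp_rot: [0.818, 0.575, -0.0, 0.0]
force: [0.5, 0.1, -0.0]
width: 0.504
finger_force: 0.0
```

View pics/p2.png

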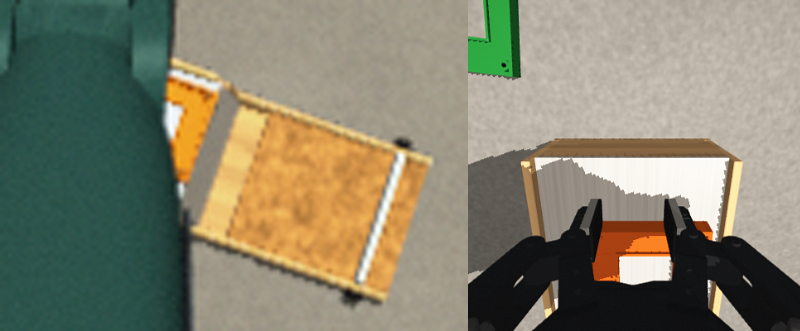

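Top crop and wrist: the bezel is now square on the deck, pressed against both fingers, with its leading end at the deck's edge. The fingers' line agrees (lead at about 0 mm). I'll ease it on.

```bash
python3 -m inch '-1 -2.8 0 0 50;-1 -2.8 0 0 50;-1 -2.8 0 0 50;-1 -2.8 0 0 50;-1 -2.8 0 0 50;-1 -2.8 0 0 50;-1 -2.8 0 0 50;-1 -2.8 0 0 50;-1 -2.8 0 0 50;-1 -2.8 0 0 50;-1 -2.8 0 0 50;-1 -2.8 0 0 50;-1 -2.8 0 0 50;-1 -2.8 0 0 50;-1 -2.8 0 0 50;0 0 0 0 50'
cat > look.py <<'E'
from h import *
import sys
# orange bezel extent in the wrist and scene pictures, and a combined picture if a name is given
s=robot.read_state();p=np.array(s['tcp_pos'][:2])-[530.67,-56.69];a=np.radians(-109.81);ux=np.array([np.cos(a),np.sin(a)])
print('tcp slide x',p@ux,'y',p@[-ux[1],ux[0]],'z',s['tcp_pos'][2],'t',s['clock'],'F',np.round(s['force'],1))
w=cams.read_camera('wrist');sc=cams.read_camera('scene')
for n,im,(x0,x1,y0,y1) in(('wrist',w,(150,480,100,400)),('scene',sc,(225,355,155,245))):
    h=cv2.cvtColor(im,cv2.COLOR_BGR2HSV);k=cv2.inRange(h,(3,200,90),(16,255,255))[y0:y1,x0:x1]
    ys,xs=np.nonzero(k);print(n,len(xs),xs.min()+x0 if len(xs) else 0,xs.max()+x0 if len(xs) else 0,ys.min()+y0 if len(xs) else 0,ys.max()+y0 if len(xs) else 0)
if len(sys.argv)>1:
    o=np.zeros((400,800,3),np.uint8);o[:,:400]=w[:,120:520]
    o[:267,400:]=cv2.resize(sc[160:249,225:358],(400,267),interpolation=cv2.INTER_CUBIC);cv2.imwrite(sys.argv[1],o)
E
python3 look.py
```

```text
clock: 6.25
tcp_pos: [553.4, 9.2, 80.3]
tcp_rot: [0.818, 0.575, -0.0, 0.0]
force: [0.1, 0.5, 0.8]
width: 0.503
finger_force: 0.0
tcp slide x -69.70088918663305 y -0.9411891246898356 z 80.30610937022003 t 6.25 F [0.1 0.5 0.8]
wrist 4616 271 416 266 340
scene 115 273 314 179 207
```

```bash
for i in 1; do python3 -m inch '-0.7 -1.9 0 0 50;-0.7 -1.9 0 0 50;-0.7 -1.9 0 0 50;0 0 0 0 50' >/dev/null; python3 look.py; python3 -m inch '-0.7 -1.9 0 0 50;0 0 0 0 50;0 0 0 0 50' >/dev/null; python3 look.py pics/p3.png; done
```

```text
tcp slide x -63.7258005788198 y -0.9875061638978895 z 80.28713341889497 t 6.75 F [0.1 0.2 0.2]
wrist 4682 271 416 266 340
scene 132 271 313 178 206
tcp slide x -61.89237967356299 y -1.035401081325879 z 80.24923073498567 t 7.15 F [-0.  0. -0.]
wrist 4580 271 417 269 340
scene 145 270 312 179 205
```

View pics/p3.png

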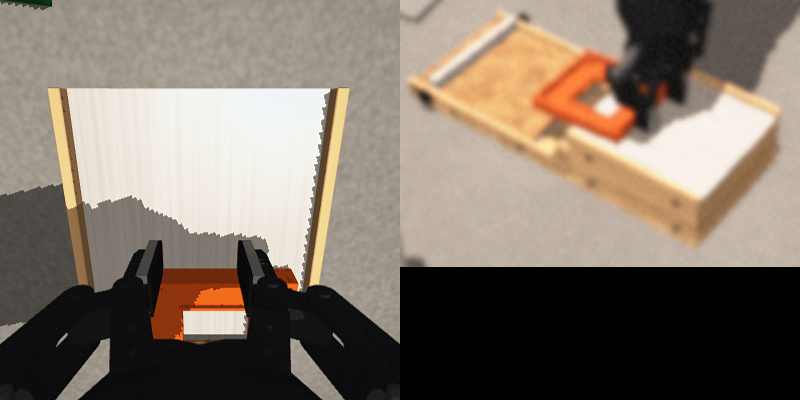

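The left half (wrist) shows the bezel flat against both fingers, its rear rim at row 269. The right half (scene) shows it overhanging the gutter, not tipped yet. I'll push on in 2 mm steps.

```bash
python3 -m inch '-0.7 -1.9 0 0 50;0 0 0 0 50;0 0 0 0 50;0 0 0 0 50' >/dev/null; python3 look.py;  python3 -m inch '-0.7 -1.9 0 0 50;0 0 0 0 50;0 0 0 0 50;0 0 0 0 50' >/dev/null; python3 look.py
```

```text
tcp slide x -59.93317744123689 y -1.0403359636347236 z 80.26967706383233 t 7.65 F [0.1 0.2 0.6]
wrist 852 302 431 332 375
scene 49 277 293 186 204
tcp slide x -57.92444148776684 y -1.0314752109523777 z 80.27598067970608 t 8.15 F [0.1 0.4 0.1]
wrist 23 303 424 330 353
scene 35 280 293 187 200
```

```bash
python3 -m inch '6.8 18.8 0 0 50;6.8 18.8 0 0 50;0 0 10 0 50;0 0 30 0 50;0 0 30 0 50;0 0 0 0 50' >/dev/null; python3 look.py pics/p4.png
```

```text
tcp slide x -98.0122043019064 y 0.6516116371130127 z 154.17245906559313 t 8.85 F [ 1.  -0.6  0.3]
wrist 1005 276 365 305 333
scene 50 280 300 183 200
```

View pics/p4.png

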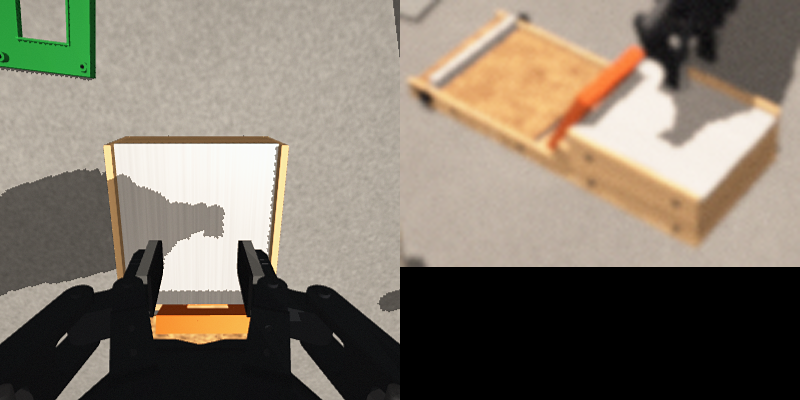

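The left half (wrist) shows the deck empty and the bezel's upper end at (200,320) just beyond the edge. The right half (scene) shows it standing in the gutter and leaning on the ramp, show face to the ramp. I'll tip it from behind, near its top.

```bash
python3 -m inch '0 0 -26 0 50;0 0 -26 0 50;-5.1 -14.1 0 0 50;-5.1 -14.1 0 0 50;-5.1 -14.1 0 0 50;-3.4 -9.4 0 0 50;-1.7 -4.7 0 0 50;-1.7 -4.7 0 0 50;0 0 0 0 50'>/dev/null; python3 look.py; python3 -m inch '-1 -2.8 0 0 50;-1 -2.8 0 0 50;-1 -2.8 0 0 50;-1 -2.8 0 0 50;-1 -2.8 0 0 50;-1 -2.8 0 0 50;-1 -2.8 0 0 50;-1 -2.8 0 0 50;-1 -2.8 0 0 50;-1 -2.8 0 0 50;-1 -2.8 0 0 50;-1 -2.8 0 0 50;-1 -2.8 0 0 50;-1 -2.8 0 0 50;0 0 0 0 50'; python3 look.py
```

```text
tcp slide x -32.50434855133902 y -0.9577080953287993 z 98.51173361840388 t 9.85 F [-0.1  0.3 -0.4]
wrist 2026 274 418 280 316
scene 43 281 293 187 199
clock: 11.45
tcp_pos: [526.7, -64.9, 98.3]
tcp_rot: [0.818, 0.575, -0.0, -0.0]
force: [0.2, -0.2, 0.4]
width: 0.505
finger_force: 0.0
tcp slide x 9.052466967591826 y -0.9781453986142468 z 98.26275974135851 t 11.45 F [ 0.2 -0.2  0.4]
wrist 6988 270 419 230 324
scene 177 273 293 173 207
```

```bash
python3 -m inch '-1 -2.8 0 0 50;-1 -2.8 0 0 50;-1 -2.8 0 0 50;-1 -2.8 0 0 50;-1 -2.8 0 0 50;-1 -2.8 0 0 50;0 0 0 0 50;0 0 0 0 50'>/dev/null; python3 look.py;  python3 -m inch '-0.7 -1.9 0 0 50;-0.7 -1.9 0 0 50;-0.7 -1.9 0 0 50;0 0 0 0 50;0 0 0 0 50;0 0 0 0 50'>/dev/null; python3 look.py pics/p5.png
```

```text
tcp slide x 26.577906023379473 y -0.8987783553500935 z 98.2899147157689 t 12.35 F [-0.6 -0.4  0.3]
wrist 8750 270 421 211 322
scene 252 270 292 170 207
tcp slide x 32.596131224065324 y -0.9777645920167041 z 98.2799626172043 t 13.05 F [-1.2 -0.3  0.5]
wrist 9535 270 416 205 329
scene 321 266 291 169 207
```

View pics/p5.png

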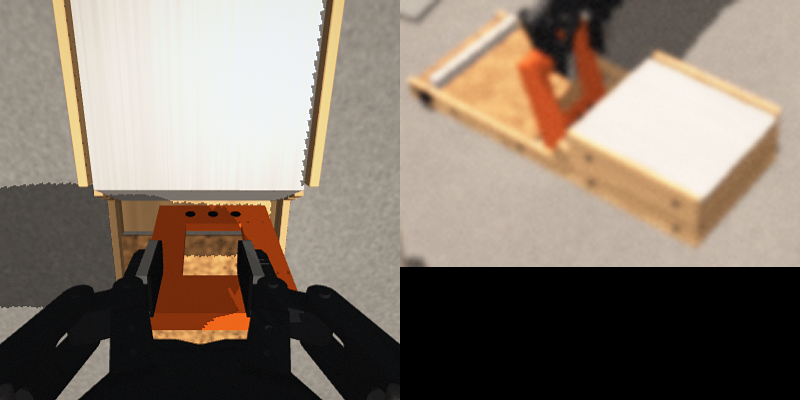

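The wrist view shows the plain show face with its foot at row 205 in the gutter. The bezel is upright, nearly at the tipping point, and square. I'll carry on gently.

```bash
for k in 1; do python3 -m inch '-0.7 -1.9 0 0 50;-0.7 -1.9 0 0 50;0 0 0 0 50;0 0 0 0 50;0 0 0 0 50'>/dev/null; python3 look.py; python3 -m inch '-0.7 -1.9 0 0 50;-0.7 -1.9 0 0 50;0 0 0 0 50;0 0 0 0 50;0 0 0 0 50'>/dev/null; python3 look.py;python3 -m inch '-0.7 -1.9 0 0 50;-0.7 -1.9 0 0 50;0 0 0 0 50;0 0 0 0 50;0 0 0 0 50'>/dev/null; python3 look.py; done
```

```text
tcp slide x 36.666616448801236 y -1.0112068374976027 z 98.28236507721802 t 13.65 F [0.2 0.7 0.4]
wrist 7406 276 390 216 330
scene 192 249 289 181 205
tcp slide x 40.709468629345096 y -1.0480593693278926 z 98.25976950458552 t 14.25 F [ 0.2 -0.3  0.4]
wrist 7670 276 390 211 326
scene 195 249 289 181 205
tcp slide x 44.74257516245844 y -1.062724485290377 z 98.27362443447711 t 14.85 F [-0.8 -0.4 -0.2]
wrist 7829 276 390 206 322
scene 206 249 289 180 205
```

It has dropped. I'll lift clear, move back and look.

```bash
python3 -m inch '6.8 18.8 10 0 40;6.8 18.8 20 0 20;6.8 18.8 20 0 0;6.8 18.8 20 0 0;0 0 0 0 0;0 0 0 0 0'>/dev/null; python3 look.py pics/p6.png; python3 - <<'E'
from h import *
m=cams.camera_model('wrist');np.save('w6.npy',m);w=cams.read_camera('wrist');t=cams.read_camera('top')
p=cv2.imread('pics/p6.png');p[267:,400:]=cv2.resize(t[170:255,295:415],None,fx=3.3,fy=3.3,interpolation=cv2.INTER_CUBIC)[80:213,:396].repeat(1,1) if 0 else p[267:,400:]
p[267:400,560:800]=cv2.resize(t[185:252,295:415],(240,133));cv2.imwrite('pics/p6.png',p);cv2.imwrite('pics/w6.png',w)
E
```

```text
tcp slide x -35.32583544841096 y -0.9291706259920365 z 168.08565239241918 t 15.55 F [ 0.4 -0.2  0.4]
wrist 936 289 369 252 333
scene 108 249 289 183 205
```

View pics/p6.png

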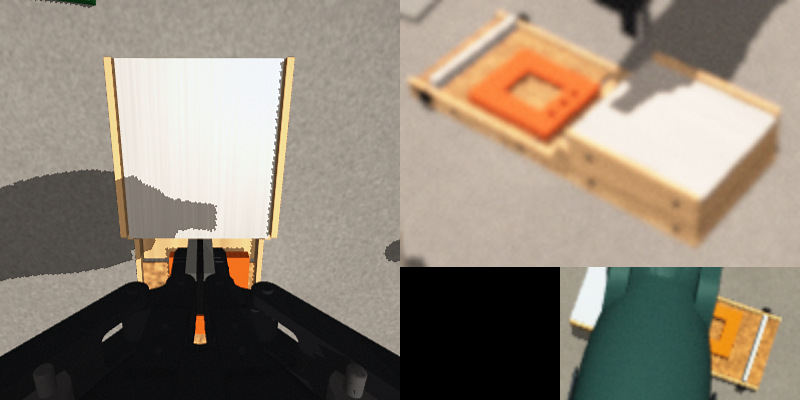

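The scene inset shows the bezel flat and show face up on the cork, short of the stop. In the wrist view its trailing edge is near (210,250). I'll measure it.

```bash
python3 - <<'E'
from h import *
m=np.load('w6.npy',allow_pickle=True).item();w=cv2.imread('pics/w6.png')
h=cv2.cvtColor(w,cv2.COLOR_BGR2HSV);k=cv2.inRange(h,(3,200,60),(16,255,255))
e=np.array([530.67,-56.69]);a=np.radians(-109.81);ux=np.array([np.cos(a),np.sin(a)]);uy=np.array([-ux[1],ux[0]])
for c in(291,294,350,355,360,365,369):
    r=np.nonzero(k[235:300,c])[0]
    if len(r):
        V=[w[235+r[0]+i,c].tolist() for i in(0,4,8,12)]
        for z in(16,30):
            p=ray('',(c,235+r[0]),z,m)[0,:2]-e;print(c,235+r[0],r[-1]+235,z,(p@ux).round(1),(p@uy).round(1),V if z==16 else '')
sc=cams.read_camera('scene');h=cv2.cvtColor(sc,cv2.COLOR_BGR2HSV);k=cv2.inRange(h,(3,200,90),(16,255,255));k[:,:225]=0;k[:,358:]=0;k[:155]=0;k[245:]=0
c=max(cv2.findContours(k,cv2.RETR_EXTERNAL,cv2.CHAIN_APPROX_NONE)[0],key=cv2.contourArea)
q=cv2.approxPolyDP(cv2.convexHull(c),2,True)[:,0];A=ray('scene',q,30)[:,:2]-e;print(q.tolist(),np.c_[A@ux,A@uy].round(1).tolist())
E
```

```text
291 252 273 16 42.5 -34.6 [[10, 43, 121], [9, 40, 112], [31, 116, 249], [28, 118, 255]]
291 252 273 30 34.6 -33.0 
350 252 276 16 42.4 32.7 [[7, 40, 118], [8, 35, 99], [29, 113, 243], [29, 114, 244]]
350 252 276 30 34.6 31.0 
355 252 284 16 42.4 38.4 [[6, 37, 109], [13, 40, 110], [30, 114, 243], [31, 114, 243]]
355 252 284 30 34.6 36.4 
360 252 287 16 42.4 44.1 [[7, 38, 107], [11, 41, 112], [29, 114, 243], [30, 114, 243]]
360 252 287 30 34.6 41.8 
365 252 288 16 42.4 49.8 [[4, 36, 114], [10, 41, 112], [29, 114, 243], [32, 115, 243]]
365 252 288 30 34.6 47.2 
369 255 271 16 46.3 54.6 [[27, 63, 135], [25, 115, 249], [26, 113, 246], [37, 122, 243]]
369 255 271 30 38.2 51.8 
[[289, 190], [274, 205], [250, 193]] [[41.3, -23.1], [36.6, 53.9], [130.1, 55.7]]
```

```bash
python3 -m inch '-7.1 -24.4 0 0 0;-7.1 -24.4 0 0 0;-7.1 -24.4 0 0 0;-7.1 -24.4 0 0 0;-7.1 -24.5 0 0 0;0 0 -30 0 0;0 0 -30 0 0;0 0 -30 0 0;0 0 -15 0 0;0 0 0 0 0;0 0 0 0 0'; python3 look.py; python3 - <<'E'
from h import *
w=cams.read_camera('wrist');cv2.imwrite('pics/w7.png',w);np.save('w7.npy',cams.camera_model('wrist'))
E
```

```text
clock: 16.9
tcp_pos: [506.1, -145.6, 63.5]
tcp_rot: [0.818, 0.575, -0.0, -0.0]
force: [0.9, 0.4, -0.1]
width: 0.0
finger_force: 0.0
tcp slide x 91.94491579699373 y 7.055815028531906 z 63.54540676864871 t 16.9 F [ 0.9  0.4 -0.1]
wrist 12293 249 397 155 289
scene 161 250 289 179 205
```

View pics/w7.png

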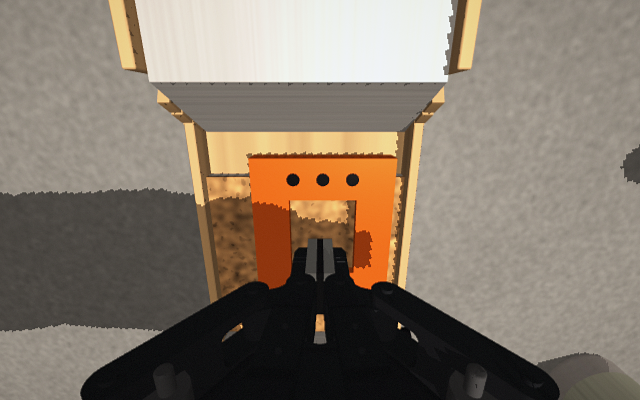

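Wrist view: the window's rear corners are at (290,201) and (355,201). The bezel's rear edge runs along row 157 from column 249 to 395, and the shut fingers hang over the window.

```bash
python3 - <<'E'
from h import *
m=np.load('w7.npy',allow_pickle=True).item()
e=np.array([530.67,-56.69]);a=np.radians(-109.81);ux=np.array([np.cos(a),np.sin(a)]);uy=np.array([-ux[1],ux[0]])
A=ray('',[(249,157),(395,157),(290,201),(355,201)],30,m)[:,:2]-e;print(np.c_[A@ux,A@uy].round(1).tolist())
E
```

```text
[[39.7, -34.6], [39.7, 52.1], [67.3, -11.2], [67.3, 29.4]]
```

```bash
python3 -m inch '1.9 -0.7 -8 0 0;0 0 -8 0 0;0 0 -6 0 0;0 0 -4 0 0;0 0 -2 0 0;0 0 0 0 0;0 0 0 0 0'; python3 look.py
```

```text
clock: 17.75
tcp_pos: [508.2, -146.1, 35.4]
tcp_rot: [0.818, 0.575, 0.0, 0.0]
force: [-0.6, -0.4, -0.1]
width: -0.001
finger_force: 0.0
tcp slide x 91.6987356645232 y 9.166093381062197 z 35.3974103943292 t 17.75 F [-0.6 -0.4 -0.1]
wrist 14788 231 409 164 336
scene 178 249 289 182 205
```

```bash
python3 -m inch '-1.4 -3.8 0 0 0;-1.4 -3.8 0 0 0;-1.4 -3.8 0 0 0;-1.4 -3.8 0 0 0;-1 -2.8 0 0 0;-1 -2.8 0 0 0;-1 -2.8 0 0 0;-1 -2.8 0 0 0;-1 -2.8 0 0 0;-1 -2.8 0 0 0;-1 -2.8 0 0 0;-1 -2.8 0 0 0;-1 -2.8 0 0 0;0 0 0 0 0'>/dev/null; python3 look.py;for i in 1; do python3 -m inch '-0.35 -0.95 0 0 0;-0.35 -0.95 0 0 0;-0.35 -0.95 0 0 0;0 0 0 0 0'|grep -E 'force|pos'; python3 -m inch '-0.35 -0.95 0 0 0;-0.35 -0.95 0 0 0;0 0 0 0 0'|grep -E 'force|pos'; done
```

```text
tcp slide x 135.09823128055243 y 9.018556285779093 z 35.241039554134105 t 19.25 F [-0.   0.1 -0.3]
wrist 15336 228 411 134 315
scene 191 243 282 176 201
tcp_pos: [492.4, -189.4, 35.3]
force: [0.7, -0.8, 0.2]
finger_force: 0.0
tcp_pos: [491.7, -191.3, 35.3]
force: [-0.1, 0.1, 0.7]
finger_force: 0.0
```

```bash
for i in 1; do python3 -m inch '-0.35 -0.95 0 0 0;-0.35 -0.95 0 0 0;0 0 0 0 0'|grep -E '^force'; python3 -m inch '-0.35 -0.95 0 0 0;0 0 0 0 0'|grep -E '^force';python3 -m inch '-0.35 -0.95 0 0 0;0 0 0 0 0'|grep -E '^force';python3 -m inch '-0.35 -0.95 0 0 0;0 0 0 0 0'|grep -E '^force'; done; python3 look.py
```

```text
force: [0.2, -0.2, -0.6]
force: [-0.3, 0.1, 0.6]
force: [-0.4, 0.8, 0.3]
force: [2.0, 5.6, 0.8]
tcp slide x 144.19377754412167 y 8.962503812718102 z 35.29106829400105 t 20.95 F [2.  5.6 0.8]
wrist 15213 229 409 134 315
scene 192 241 280 175 200
```

Contact came at the predicted place, with about 6 N. I'll press a touch more, hold, back off and lift.

```bash
python3 -m inch '-0.3 -0.8 0 0 0;0 0 0 0 0;0 0 0 0 0;0 0 0 0 0;0 0 0 0 0'|grep -E '^force'; python3 -m inch '0.7 1.9 0 0 0;1 2.8 0 0 0;1.7 4.7 0 0 0;0 0 0 0 0;0 0 10 0 0;0 0 20 0 0;0 0 30 0 0;0 0 40 0 0;0 10 40 0 0;0 40 20 0 0;0 45 0 0 0;0 45 0 0 0;0 45 0 0 0;0 45 0 0 0;0 45 0 0 0;0 45 0 0 0;0 0 0 0 0;0 0 0 0 0'
python3 - <<'E'
from h import *
t=cams.read_camera('top');s=cams.read_camera('scene')
o=np.zeros((560,800,3),np.uint8)
o[:, :480]=cv2.resize(t[170:310,295:415],(480,560),interpolation=cv2.INTER_CUBIC)
o[:240,480:]=cv2.resize(s[155:245,225:345],(320,240),interpolation=cv2.INTER_CUBIC);cv2.imwrite('pics/p8.png',o)
h=cv2.cvtColor(t,cv2.COLOR_BGR2HSV)
k=cv2.inRange(h,(3,215,150),(17,255,255));k[:180]=0;k[250:]=0;k[:,:340]=0;k[:,410:]=0
c=max(cv2.findContours(k,cv2.RETR_EXTERNAL,cv2.CHAIN_APPROX_NONE)[0],key=cv2.contourArea)
print(cv2.minAreaRect(ray('top',c[:,0],30)[:,:2].astype(np.float32)))
E
```

```text
force: [5.1, 10.1, 1.8]
clock: 23.35
tcp_pos: [492.9, 133.3, 195.8]
tcp_rot: [0.817, 0.576, 0.0, 0.0]
force: [0.7, -0.1, -0.2]
width: -0.002
finger_force: 0.0
((496.6437683105469, -177.26254272460938), (101.8546371459961, 87.35974884033203), 70.29853820800781)
```

View pics/p8.png

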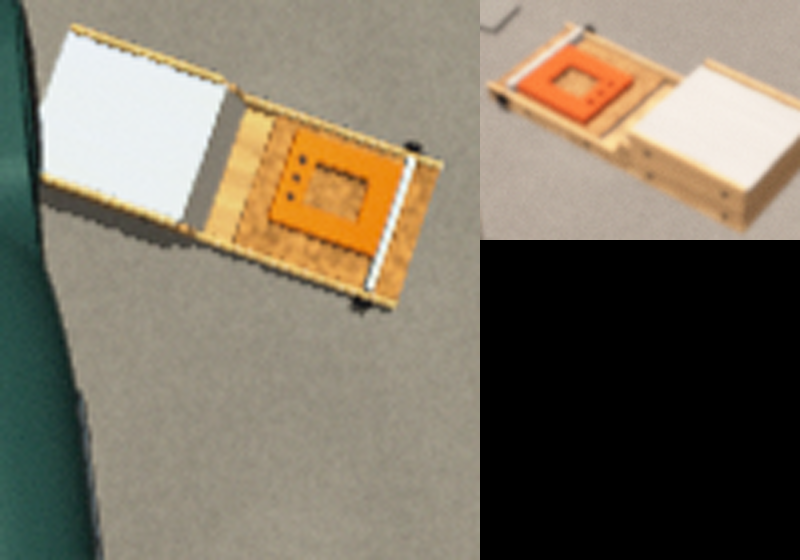

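The bezel lies show face up, flat and square (70.3° measured against the slide's 70.2°), and flush against the end stop at (390,220). Nothing is touching it.

```bash
python3 -c "
from bench import robot
print(robot.job_done())"
```

```text
the job is handed in; nothing more can be done
None
```

I handed the job in at about 23 s of the 70 s allowed: the orange bezel went over the deck's edge, stood in the gutter, and was tipped show face up onto the cork. It now lies flat, square and flush against the end stop, with the robot clear and no other item touched.

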